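Clip the drive spindle of the pottery wheel and shut its cover

ROBOT

A 7-joint arm with a two-finger parallel gripper is mounted at the origin on the work surface. World frame = base frame: x ahead of the robot, y to its left, z up, the work surface at z = 0. Lengths are in m, angles in rad, forces in N, time in s.
With the tool pointing down it reaches from about 0.4 to 0.875 m from the base axis. Payload 19.3 kg.
Tool frame: the origin (TCP) lies at the very end of the fingers, on their centre line; the grasp point (between the pads) lies 19 mm behind it; z points along the fingers, y is the line along which they close (so a half turn about z gives the same grasp; the last joint's range is limited). The gripper opens to 85 mm and grips with 20 to 120 N. Pads are 22 mm wide; open, the fingers measure 114 mm over their backs; the gripper's body (76 mm by 85 mm) begins 54 mm behind the grasp point. The pads swing forward as they close: fully open they stand 13 mm farther back than shut.
Start: joints at [-1.234, 0.521, -0.036, 1.599, 0.021, 1.021, -0.113], TCP at [0.247, 0.574, 0.231] pointing down, gripper open.
Joint ranges: [-2.91, 2.91], [-0.3, 2.13], [-1.5, 1.42], [0.17, 2.43], [-1.26, 4.41], [0.16, 1.93], [-2.52, 2.52]. Speed limits (rad/s): [1.89, 1.89, 2.39, 2.39, 3.01, 3.01, 3.01].

INTERFACE

Orientations are given as [roll, pitch, yaw] about the fixed x, y, z axes, in that order (R = Rz(yaw) Ry(pitch) Rx(roll)).
In Python, from workcell import bot gives the robot as it stands.
- The arm moves only by the shell command python3 -m crank 'ROWS' [FORCE]. ROWS is a JSON object of lists of equal length, an entry for each row: "travel": the shift along the world's x, y, z in cm, a list of three; "turn": the turn, a rotation vector about the world's x, y, z in degrees, a list of three; "gripper": the closure, from 0 (fully open) to 1 (shut). A call has exactly 5 rows; each row is the pose to reach, as a shift and turn from the pose commanded when the call began; what a row does not reach only later rows make up. A row lasts 1/10 s, in which the tool goes at most 50 mm and 8.59 degrees, less where a joint would pass 70% of its speed; a pose out of reach is approached as far as the arm can. A call with a gripper value outside its range is refused whole. The fingers move at their own pace and stop on an object; FORCE is the grip in N (left out, the last holds). Time passes only in rows, so rows that repeat a pose let the fingers close, or fill a call up. It gives the time, the measured TCP pose, the force, the opening and the grip force at its end, in the units of the state.
- bot.observe(): the state, without advancing time (a new reading comes with each control period).
- bot.grab_frame(name): name is "scene" or "top" or "wrist"; returns a dict with "pixels" (400x640x3 uint8, red, green, blue), "fx", "fy", "cx", "cy" (pixels), "dist" ([k1, k2, p1, p2, k3] as OpenCV has them; the pictures are not rectified), "extrinsics" (4x4, takes a point from world to camera coordinates). Camera axes: x right, y down, z forward; pixel columns grow to the right and rows downward; lengths in m; the calibration is good to about 2 mm. A picture is of the moment at which its call begins. There is no depth.
- bot.job_done(): hands the job in; it is judged then, once.
The state is a dict: "clock": time; "qpos": joint angles; "qd": joint speeds; "joint_efforts": joint torques, N m; "position": TCP position; "tool_rot": TCP orientation; "force": force on the tool from outside, world axes, zero at the start; "moment": the same for the moment, N m; "grip_width": finger opening in m; "finger_force": force on a finger pad.
Only numpy, scipy, OpenCV 4.12 (cv2) and the standard library are available. Lean on these libraries where they do the work, as an engineer would, in place of code of your own. Each camera call takes 0.05 s, during which the arm holds its last target. There are 200 camera calls.

TASK

The steel retaining clip of the tabletop pottery wheel lies loose on the machine's white deck. Push it sideways along the deck, mouth first, into the groove under the brass head of the drive spindle until it snaps fully home; then swing the orange hinged cover over the spindle and press it down until it is fully shut. Leave the bowl on the wheel and the other things on the bench where they stand.

Things in the scene. Friction and masses are not known exactly. Their poses are not given: they have to be found in the camera images.
- machine: Tabletop pottery wheel, fixed: white housing 260 (x) x 360 (y) x 50 mm high, its flat top is the deck. Origin: centre of the underside. In its frame: aluminium wheel head (radius 88, 23 above the deck) centred at x 0, y +85; drive spindle at x +50, y -124; the cover's hinge along the right (-y) edge. The flat rings round the spindle are a flush gear: the clip slides over them.
- spindle (a point): Point on the spindle's vertical axis at deck height (50 mm above the bench). The steel neck (the groove) has radius 10 and is 8 mm high; above it sits a brass head of radius 15 whose top is 18 mm above the deck. The clip may enter the groove from any direction.
- clip: Dark steel horseshoe clip, 76 g, 6 mm thick, balanced about x -20. Origin: centre of its seat, underside; it meets spindle when home. +x points out of the mouth. Flat back at x -36, 52 wide; a red push block fills x -36 to -18, 12 high over all. Sprung arms reach to x +22, tips flared 38 apart; nubs at x +7.5 are 16 apart: the last 15 mm takes 5 to 15 N, then it snaps.
- cover (a joint): Angle of the cover's hinge (rad): 0 is shut over the spindle, 2.6 fully open; it starts open, leaning outward to the right (about 2.1 to 2.4). Stiff hinge (0.12 N m of friction): it stays at whatever angle it is left.
- cover_hinge (a point): Middle of the cover's hinge line, at deck height on the machine's right-hand edge, at x +50, y -180 in the machine's frame. The hinge line runs along the machine's x axis. The point's own frame turns with the cover.
- cover_edge (a point): Middle of the free edge of the cover's outer face. The cover is an orange plastic shell, 120 g, 108 mm square, 28 high, open beneath, walls 3, hinged at the lower rim of one side. In the cover's frame (origin at the hinge, y away from it, z out of the outer face, as when shut) this edge is at y 108, z 28.
- cover_mark (a point): Centre of the black round press mark on the cover's outer face: y 75, z 28 in the cover's frame. When shut, it is 28 mm above the deck.
- bowl: Small terracotta bowl, rim radius 50, 45 mm high, standing on the wheel head. Origin: centre of its underside. A bystander.
- jar: Glass jar with a white cap, radius 34, 85 mm high, a bystander. Origin: centre of its underside.
- flowerpot: Terracotta pot, rim radius 55, 100 mm high, a bystander. Origin: centre of its underside.
- purple_tub: Purple tub, rim radius 45, 80 mm high, a bystander. Origin: centre of its underside.
- brush: Broad flat brush lying on the bench, a bystander.
- spoon: Wooden spoon lying on the bench, a bystander.
- vase: Blue ceramic mug, rim radius 35, 110 mm high, a bystander. Origin: centre of its underside.

How it is judged:
By the outcome, as a careful person would: the job done as asked, in the order asked, and still so for the second after the job is handed in, with the robot touching nothing.
It also fails if it takes over 64 s, if anything falls off the work surface, if the arm or the gripper's body presses on something with over 40 N, if the wrist force passes 120 N, or if a joint passes its speed limit or range.

## Working session

There is one attempt and no reset: what is moved stays moved. The work goes in short steps, Python scripts to look and compute and a shell command to move; the robot and the scene stay as the last step left them, time stands still between calls to the robot, and variables do not carry over. Pictures are saved under pics/ and viewed, at most 10 in all, crops included, and the job is handed in when it is done.

```bash
mkdir -p pics; python3 - <<'E'
from workcell import bot
import cv2,pickle
f={}
for n in("scene","top"):
    f[n]=bot.grab_frame(n); cv2.imwrite(f"pics/{n}0.png",f[n]["pixels"][:,:,::-1])
    print(n,f[n]["fx"],f[n]["dist"],f[n]["extrinsics"])
pickle.dump(f,open("f0.pkl","wb"))
print(bot.observe())
E
```

```text
scene 462.3773233251934 [-0.06427072  0.          0.          0.          0.        ] [[ 0.21412703  0.97661313 -0.01940122 -0.10071344]
 [ 0.63402376 -0.15406722 -0.75781077 -0.24114772]
 [-0.74307704  0.14996694 -0.65218588  1.80087247]
 [ 0.          0.          0.          1.        ]]
top 411.24176270797693 [-0.04030101  0.          0.          0.          0.        ] [[ 0.02428968 -0.99965372 -0.01012202  0.00243292]
 [-0.99335924 -0.02299526 -0.11273256  0.49128096]
 [ 0.11246076  0.01279304 -0.99357381  1.54261671]
 [ 0.          0.          0.          1.        ]]
{'clock': 0.1, 'qpos': array([-1.23418506,  0.52196455, -0.03635759,  1.59991378,  0.0211923 ,
        1.02109305, -0.11282791]), 'qd': array([ 1.47784072e-03, -1.50451373e-03,  3.81070884e-05, -2.28507828e-03,
       -1.17007091e-03, -7.62928750e-04, -1.67655177e-03]), 'joint_efforts': array([ 4.35394992e-03, -9.28477120e+01,  1.98441178e+00, -3.70533943e+01,
        1.81810919e-02,  5.37459637e-03,  6.78603737e-05]), 'position': array([0.24720095, 0.5737267 , 0.23078995]), 'tool_rot': array([-3.14059941e+00,  4.66806576e-05,  2.73476397e+00]), 'force': array([ 0.6857785 , -0.57605147, -0.17629538]), 'moment': array([-0.05809867, -0.00380686,  0.02001005]), 'finger_force': 0.0, 'grip_width': 0.08507645104903318}
```

View pics/top0.png

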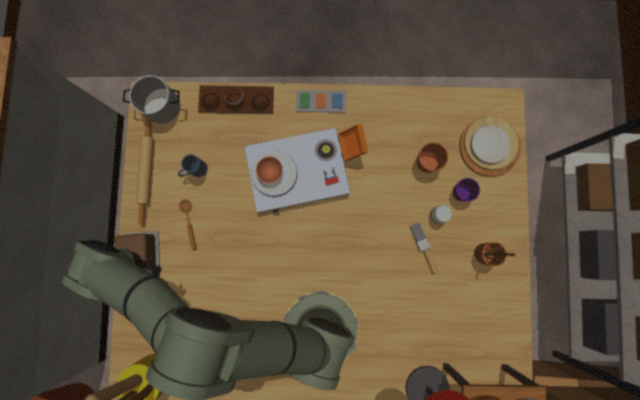

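View pics/scene0.png

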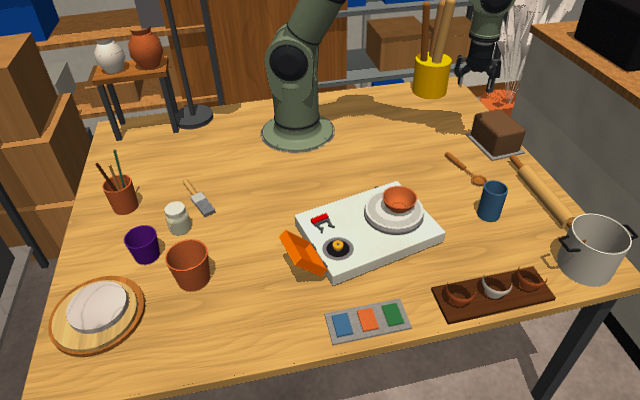

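Top view: machine centred near (297,170), spindle (326,149), clip with red block (331,182), orange cover open at (353,142). Scene view: spindle (338,246), clip (322,220), cover (303,253). Now I'll measure them.

```bash
cat > h.py <<'E'
import numpy as np,cv2
def ray(f,uv):
    K=np.array([[f["fx"],0,f["cx"]],[0,f["fy"],f["cy"]],[0,0,1.]]);E=np.array(f["extrinsics"])
    p=cv2.undistortPoints(np.array(uv,float).reshape(-1,1,2),K,np.array(f["dist"])).reshape(-1,2)
    d=np.c_[p,np.ones(len(p))]@E[:3,:3]; return -E[:3,:3].T@E[:3,3],d
def plane(f,uv,z):
    c,d=ray(f,uv); return c+d*((z-c[2])/d[:,2])[:,None]
def proj(f,P):
    K=np.array([[f["fx"],0,f["cx"]],[0,f["fy"],f["cy"]],[0,0,1.]]);E=np.array(f["extrinsics"])
    return cv2.projectPoints(np.array(P,float).reshape(-1,1,3),cv2.Rodrigues(E[:3,:3])[0],E[:3,3],K,np.array(f["dist"]))[0].reshape(-1,2)
def blobs(f,lo,hi,roi,mn=8):
    h=cv2.cvtColor(f["pixels"],cv2.COLOR_RGB2HSV);m=cv2.inRange(h,lo,hi)
    k=np.zeros_like(m);x0,y0,x1,y1=roi;k[y0:y1,x0:x1]=m[y0:y1,x0:x1]
    cs,_=cv2.findContours(k,cv2.RETR_EXTERNAL,cv2.CHAIN_APPROX_NONE)
    return sorted([c for c in cs if len(c)>=mn],key=cv2.contourArea,reverse=True),k
E
python3 - <<'E'
from h import *
import pickle
F=pickle.load(open("f0.pkl","rb"))
R={"top":(235,115,380,225),"scene":(280,180,450,285)}
for n in F:
    f=F[n]
    c,k=blobs(f,(90,0,70) if 0 else (0,0,120 if n=="top" else 170),(180,60,255),R[n])
    hull=cv2.convexHull(c[0]);q=cv2.approxPolyDP(hull,5,True).reshape(-1,2);print(n,"deck",q.tolist());print(plane(f,q,.05).round(3).tolist())
    for nm,lo,hi,z in(("red",(0,180,90),(4,255,255),.062),("red2",(172,180,60),(180,255,255),.062),("brass",(18,120,70),(32,255,255),.068),("orange",(5,180,100),(16,255,255),.05)):
        roi={"top":(310,130,375,195),"scene":(280,205,352,280)}[n]
        c,k=blobs(f,lo,hi,roi,4)
        for i in c[:2]:
            m=np.zeros_like(k);cv2.drawContours(m,[i],-1,255,-1);ys,xs=np.nonzero(m)
            print(n,nm,len(xs),xs.mean().round(1),ys.mean().round(1),plane(f,[[xs.mean(),ys.mean()]],z).round(4).tolist(), cv2.minAreaRect(i))
    x0,y0,x1,y1=R[n]
    if n=="top":x0,y0,x1,y1=305,120,375,195
    else: x0,y0,x1,y1=275,200,375,285
    cr=cv2.resize(f["pixels"][y0:y1,x0:x1,::-1],None,fx=6,fy=6,interpolation=cv2.INTER_CUBIC)
    cv2.imwrite(f"pics/{n}c.png",cr)
a,b=[cv2.copyMakeBorder(cv2.imread(f"pics/{n}c.png"),0,600-min(600,cv2.imread(f"pics/{n}c.png").shape[0]),0,0,0) if 1 else 0 for n in("top","scene")]
h=510;g=np.hstack([i[:h] for i in(a,b)]);g=cv2.resize(g,(800,int(g.shape[0]*800/g.shape[1])));print(g.shape);cv2.imwrite("pics/both.png",g)
E
```

```text
scene deck [[444, 231], [333, 276], [295, 215], [397, 181]]
[[0.684, 0.305, 0.05], [0.769, -0.039, 0.05], [0.52, -0.096, 0.05], [0.44, 0.249, 0.05]]
scene red 79 318.9 218.1 [[0.5615, -0.0318, 0.062]] ((318.97039794921875, 217.9290008544922), (4.769230842590332, 17.07692527770996), 67.38013458251953)
scene brass 571 293.2 268.5 [[0.7355, -0.1364, 0.068]] ((304.0, 259.0), (48.0, 40.0), 0.0)
scene brass 461 289.5 217.2 [[0.5442, -0.115, 0.068]] ((294.0, 220.5), (31.0, 28.0), 90.0)
scene orange 1076 302.4 253.1 [[0.6729, -0.1016, 0.05]] ((302.0769348144531, 253.11537170410156), (58.52086639404297, 24.96150779724121), 56.30992889404297)
top deck [[335, 128], [349, 193], [257, 211], [245, 146]]
[[0.763, -0.04, 0.05], [0.513, -0.097, 0.05], [0.437, 0.247, 0.05], [0.685, 0.304, 0.05]]
top red 5 330.2 180.6 [[0.5566, -0.0252, 0.062]] ((330.0, 180.5), (1.0, 2.0), 90.0)
top red 6 334.3 180.2 [[0.5586, -0.0407, 0.062]] ((334.29998779296875, 180.10000610351562), (1.3416407108306885, 3.130495071411133), 63.43495178222656)
top brass 78 362.9 170.0 [[0.5985, -0.1467, 0.068]] ((361.5, 170.0), (8.0, 17.0), 90.0)
top brass 56 325.7 149.0 [[0.6758, -0.0056, 0.068]] ((325.5, 149.0), (8.0, 7.0), 90.0)
top orange 607 352.6 143.6 [[0.7037, -0.1082, 0.05]] ((352.91180419921875, 143.64706420898438), (26.92145347595215, 24.738632202148438), 75.96376037597656)
(400, 800, 3)
```

View pics/both.png

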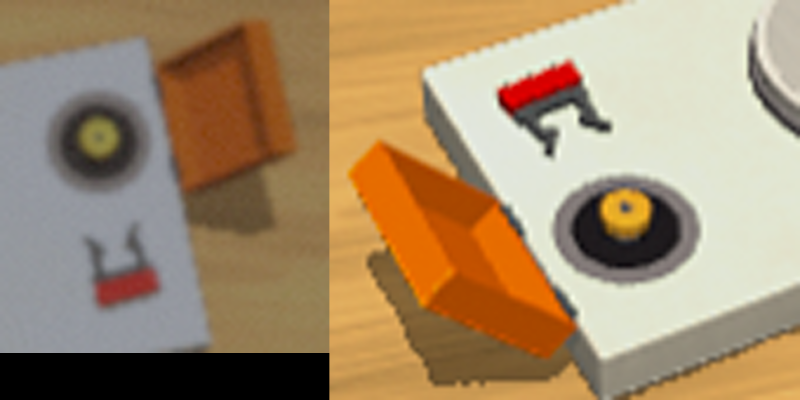

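Crop: clip block at about (332,181) in the top view and mouth pointing towards the spindle (heading about 13–16°). The deck fit gives machine yaw about 0.22, and the spindle at (0.676,-0.006) agrees with it. Next I move above the clip for a wrist view.

```bash
python3 -m crank '{"travel":[[2,-4,0],[4,-8,0],[6,-12,0],[8,-16,0],[10,-20,0]],"turn":[[0,0,3],[0,0,6],[0,0,9],[0,0,12],[0,0,15]],"gripper":[0,0,0,0,0]}'
python3 -m crank '{"travel":[[2,-4,0],[4,-8,0],[6,-12,0],[8,-16,0],[10,-20,0]],"turn":[[0,0,3],[0,0,6],[0,0,9],[0,0,12],[0,0,15]],"gripper":[0,0,0,0,0]}'
python3 -m crank '{"travel":[[2,-4,0],[4,-8,0],[6,-12,0],[8,-16,0],[10,-20,0]],"turn":[[0,0,2],[0,0,4],[0,0,6],[0,0,8],[0,0,8]],"gripper":[0,0,0,0,0]}'
python3 - <<'E'
from workcell import bot
import cv2,pickle
f={n:bot.grab_frame(n) for n in("wrist","scene")}
pickle.dump(f,open("f1.pkl","wb"));cv2.imwrite("pics/w1.png",f["wrist"]["pixels"][:,:,::-1])
s=bot.observe();print(s["clock"],s["position"],s["tool_rot"],s["qpos"]);print(f["wrist"]["extrinsics"])
E
```

```text
clock: 0.6
position: [0.3477, 0.3721, 0.2311]
tool_rot: [-3.141, -0.0, 2.999]
force: [1.2, 1.6, 0.8]
grip_width: 0.0852
finger_force: 0.0
clock: 1.1
position: [0.4477, 0.1722, 0.2313]
tool_rot: [-3.142, -0.0, -3.023]
force: [0.5, 0.9, -0.0]
grip_width: 0.0856
finger_force: 0.0
clock: 1.6
position: [0.5477, -0.0278, 0.2312]
tool_rot: [3.141, -0.0, -2.884]
force: [1.9, 0.8, 0.3]
grip_width: 0.0851
finger_force: 0.0
1.7 [ 0.54857791 -0.03190989  0.23091118] [-3.13942264e+00 -3.83756358e-04 -2.89189143e+00] [-0.08045927  0.40208471  0.03923222  1.80413673 -0.01633234  0.93564527
  1.78583445]
[[-2.54964199e-01  9.66950410e-01  4.03006122e-04  1.66637806e-01]
 [ 9.30681068e-01  2.45287626e-01  2.71416155e-01 -5.38389878e-01]
 [ 2.62347110e-01  6.95764727e-02 -9.62462004e-01  2.37314886e-01]
 [ 0.00000000e+00  0.00000000e+00  0.00000000e+00  1.00000000e+00]]
```

View pics/w1.png

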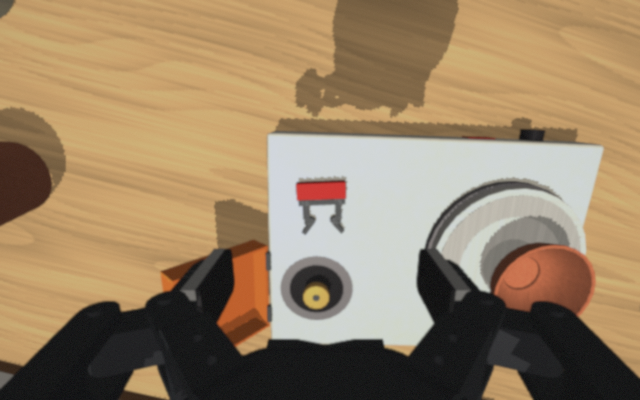

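The wrist view shows the clip clearly: red block at about (322,190), arm tips near (308,232) and (341,230), spindle head at (316,297).

```bash
python3 - <<'E'
from h import *
from workcell import bot
import pickle
F=pickle.load(open("f1.pkl","rb"))
F["wrist"]=bot.grab_frame("wrist");F["scene"]=bot.grab_frame("scene")
f=F["wrist"]
for nm,lo,hi,z,roi in(("red",(0,120,90),(6,255,255),.062,(285,170,360,215)),("red2",(172,120,90),(180,255,255),.062,(285,170,360,215)),("brass",(15,90,70),(35,255,255),.068,(290,270,345,320)),("dark",(0,0,0),(180,255,130),.056,(285,180,360,245))):
    c,k=blobs(f,lo,hi,roi,4)
    if c:
        m=cv2.moments(c[0]);u=[m["m10"]/m["m00"],m["m01"]/m["m00"]]
        print(nm,u,plane(f,[u],z).round(4).tolist());b=cv2.boxPoints(cv2.minAreaRect(c[0]));print(b.round(1).tolist(),plane(f,b,z).round(4).tolist())
        if nm=="dark":
            P=plane(f,c[0].reshape(-1,2),.056);u_=np.array([np.cos(.22),np.sin(.22)]);s=P[:,:2]@u_;t=P[:,:2]@[-u_[1],u_[0]]
            for side in(t>np.median(t),t<=np.median(t)):
                i=np.where(side)[0][s[side].argmax()];print("tip",P[i].round(4))
c,k=blobs(f,(0,0,150),(180,50,255),(255,120,620,345));q=cv2.approxPolyDP(cv2.convexHull(c[0]),5,True).reshape(-1,2);print(q.tolist(),plane(f,q,.05).round(4).tolist())
f=F["scene"]
c,k=blobs(f,(0,180,90),(4,255,255),(290,205,345,230),4);m=cv2.moments(c[0]);u=[m["m10"]/m["m00"],m["m01"]/m["m00"]];print("scene red",u,plane(f,[u],.06))
c,k=blobs(f,(18,150,90),(30,255,255),(322,235,352,258),4)
for i in c[:1]:print("scene brass",cv2.boundingRect(i),plane(f,[[338,243]],.068))
print(bot.observe()["clock"],bot.observe()["position"],bot.observe()["tool_rot"])
E
```

```text
red [325.39418653283144, 190.58343789209536] [[0.5582, -0.0296, 0.062]]
[[300.70001220703125, 182.89999389648438], [348.8999938964844, 180.5], [349.79998779296875, 198.39999389648438], [301.6000061035156, 200.8000030517578]] [[0.5565, -0.0562, 0.062], [0.5418, -0.0088, 0.062], [0.56, -0.0028, 0.062], [0.575, -0.051, 0.062]]
brass [320.6448706771287, 296.5062481836675] [[0.6775, -0.0046, 0.068]]
[[307.0, 283.0], [334.0, 283.0], [334.0, 310.0], [307.0, 310.0]] [[0.6646, -0.0236, 0.068], [0.6571, 0.0056, 0.068], [0.6909, 0.0145, 0.068], [0.6986, -0.0155, 0.068]]
dark [326.6817248459959, 212.80321697467485] [[0.5833, -0.0218, 0.056]]
[[303.79998779296875, 201.0], [347.8999938964844, 198.5], [349.70001220703125, 230.8000030517578], [305.6000061035156, 233.1999969482422]] [[0.5764, -0.0487, 0.056], [0.5621, -0.0038, 0.056], [0.5971, 0.0079, 0.056], [0.6119, -0.0383, 0.056]]
tip [0.5989 0.0019 0.056 ]
tip [ 0.6107 -0.0348  0.056 ]
[[272, 135], [606, 144], [591, 250], [416, 344], [277, 338]] [[0.5176, -0.0967, 0.05], [0.4377, 0.2471, 0.05], [0.5534, 0.2894, 0.05], [0.7264, 0.1316, 0.05], [0.7607, -0.0405, 0.05]]
scene red [318.9, 218.0972222222222] [[ 0.55948679 -0.03154323  0.06      ]]
scene brass (332, 240, 12, 10) [[ 0.67527111 -0.00282508  0.068     ]]
1.8 [ 0.54716618 -0.02680395  0.23080265] [ 3.14139018e+00 -9.03400239e-04 -2.88713118e+00]
```

```bash
python3 -m crank '{"travel":[[0.5,-0.15,-3],[1.1,-0.28,-6],[1.1,-0.28,-10],[1.1,-0.28,-13],[1.1,-0.28,-15]],"turn":[[0,0,1],[0,0,2.5],[0,0,2.5],[0,0,2.5],[0,0,2.5]],"gripper":[0,0,0,0,0]}'
python3 -m crank '{"travel":[[0,0,-1],[0,0,-2],[0,0,-2.8],[0,0,-3.2],[0,0,-3.2]],"turn":[[0,0,0],[0,0,0],[0,0,0],[0,0,0],[0,0,0]],"gripper":[0,0,0,0,0]}'
python3 - <<'E'
from workcell import bot
import cv2
cv2.imwrite("pics/w2.png",bot.grab_frame("wrist")["pixels"][:,:,::-1]);s=bot.observe();print(s["position"],s["tool_rot"],s["force"])
E
```

```text
clock: 2.3
position: [0.557, -0.0272, 0.0792]
tool_rot: [3.14, -0.002, -2.84]
force: [0.4, 0.3, 0.8]
grip_width: 0.0855
finger_force: 0.0
clock: 2.8
position: [0.5583, -0.0287, 0.0493]
tool_rot: [-3.142, 0.0, -2.841]
force: [-0.3, -0.2, -0.2]
grip_width: 0.0853
finger_force: 0.0
[ 0.55847877 -0.02881207  0.04959315] [-3.14148248e+00  3.53928274e-04 -2.84164743e+00] [ 0.42487026 -0.63138088  0.20430335]
```

View pics/w2.png

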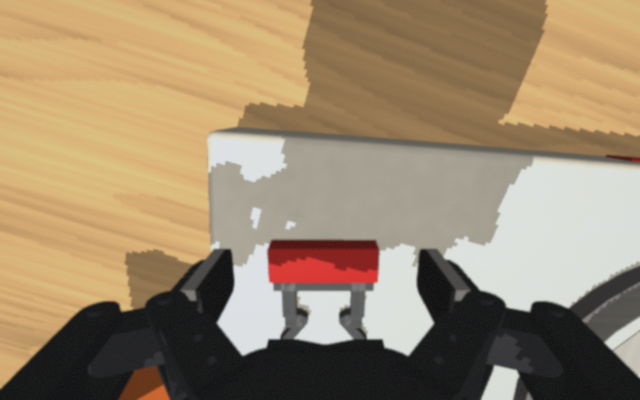

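The block at (323,262) sits centred between the pads. Now I close on it.

```bash
python3 -m crank '{"travel":[[0,0,-0.1],[0,0,-0.1],[0,0,-0.1],[0,0,-0.1],[0,0,-0.1]],"turn":[[0,0,0],[0,0,0],[0,0,0],[0,0,0],[0,0,0]],"gripper":[0.3,0.5,0.7,0.7,0.7]}' 35
python3 - <<'E'
from h import *
from workcell import bot
f=bot.grab_frame("wrist");s=bot.observe();print(s["position"],s["tool_rot"],s["force"],s["grip_width"],s["finger_force"])
c,k=blobs(f,(0,120,60),(6,255,255),(240,215,410,300),4)
b=cv2.boxPoints(cv2.minAreaRect(c[0]));print(b.tolist(),plane(f,b,.062).round(4).tolist())
E
```

```text
clock: 3.35
position: [0.5585, -0.0289, 0.0488]
tool_rot: [-3.141, 0.001, -2.842]
force: [-1.8, 1.4, 6.7]
grip_width: 0.0508
finger_force: 35.7
[ 0.55849911 -0.02885306  0.04881161] [-3.14144087e+00  5.28202303e-04 -2.84168631e+00] [-0.77814615  0.6692249   6.99091617] 0.050703996959325044 35.700886845588684
[[269.0, 241.0], [381.0, 241.0], [381.0, 283.0], [269.0, 283.0]] [[0.5542, -0.057, 0.062], [0.5392, -0.0084, 0.062], [0.5594, -0.001, 0.062], [0.5751, -0.0517, 0.062]]
```

```bash
python3 -m crank '{"travel":[[0.5,0,0.04],[1.4,0,0.05],[2.4,0,0.05],[3.4,0,0.05],[4.2,0,0.05]],"turn":[[0,0,0],[0,0,0],[0,0,0],[0,0,0],[0,0,0]],"gripper":[0.7,0.7,0.7,0.7,0.7]}'
python3 - <<'E'
from workcell import bot
import cv2,pickle,numpy as np
from h import *
f={n:bot.grab_frame(n) for n in("wrist","scene","top")};pickle.dump(f,open("f2.pkl","wb"))
s=bot.observe();print(s["position"],s["tool_rot"],s["force"],s["grip_width"])
a=cv2.resize(f["scene"]["pixels"][200:280,295:375,::-1],None,fx=5,fy=5,interpolation=cv2.INTER_CUBIC)
w=cv2.resize(f["wrist"]["pixels"][200:400,220:420,::-1],(400,400))
cv2.imwrite("pics/m3.png",np.hstack([a,w]))
E
```

```text
clock: 3.9
position: [0.6011, -0.0288, 0.0488]
tool_rot: [3.142, -0.0, -2.842]
force: [-6.7, 0.7, 8.7]
grip_width: 0.051
finger_force: 37.5
[ 0.60147149 -0.02878402  0.04886345] [-3.14118232e+00  1.38168180e-03 -2.84149770e+00] [ 2.09407958 -0.40062485  2.08933513] 0.05075380583089601
```

View pics/m3.png

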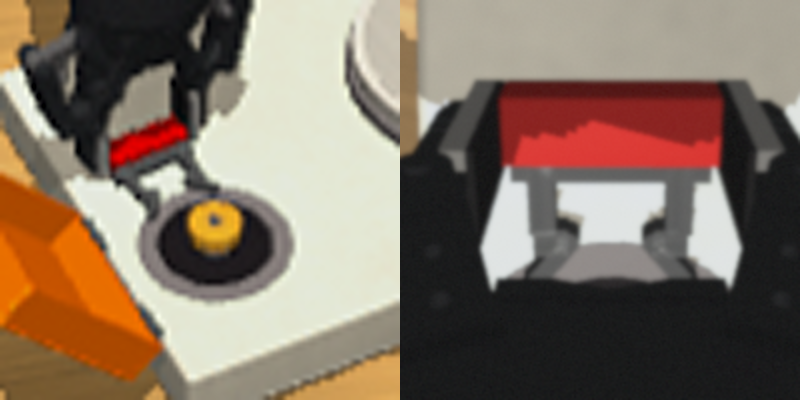

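Left: the gripped clip faces the brass head, tips at full-frame (325,242) and (337,238). Right: the block is held square. Now I check the lateral offset.

```bash
python3 - <<'E'
from h import *
import pickle
F=pickle.load(open("f2.pkl","rb"));n=np.array([-.2957,.9553]);u=np.array([.9553,.2957])
f=F["scene"];P=plane(f,[[325.4,242.2],[337.2,237.8]],.056)[:,:2];print("tips",P,P@n,P@u)
c,k=blobs(f,(0,180,90),(4,255,255),(300,215,345,240),4);b=cv2.boxPoints(cv2.minAreaRect(c[0]));Q=plane(f,b,.06)[:,:2];print("red",Q.mean(0),Q.mean(0)@n)
c,k=blobs(f,(18,120,80),(32,255,255),(325,235,352,255),4);(x,y,w,h)=cv2.boundingRect(c[0]);print(x,y,w,h)
S=plane(f,[[x+(w-1)/2,y+(w*0.66)/2]],.068)[:,:2];print("brass",S,S@n,S@u)
# gear ring outer ellipse: dark+grey vs white
h=cv2.cvtColor(f["pixels"],cv2.COLOR_RGB2GRAY);m=((h<75)*255).astype(np.uint8);r=np.zeros_like(m);r[236:262,322:356]=m[236:262,322:356]
ys,xs=np.nonzero(r);print("dark",xs.min(),xs.max(),ys.min(),ys.max())
w=F["wrist"];g=cv2.cvtColor(w["pixels"],cv2.COLOR_RGB2GRAY)
for v in(323,327,331,335):
    print(v,g[v,262:390:2].tolist())
print("tcp lateral",np.array([.60147,-.0288])@n,"spindle est",np.array([.676,-.005])@n)
E
```

```text
tips [[ 0.65338595 -0.03320444]
 [ 0.64469094  0.00237362]] [-0.22492643 -0.18836759] [0.61436105 0.61657513]
red [ 0.6008852  -0.02553547] -0.20207578740032844
332 240 11 11
brass [[ 0.67690366 -0.00601383]] [-0.20590543] [0.64486777]
dark 322 349 236 256
323 [222, 227, 227, 227, 227, 226, 226, 226, 226, 226, 227, 225, 180, 101, 94, 94, 94, 100, 118, 128, 118, 103, 98, 112, 142, 146, 143, 144, 141, 141, 140, 141, 142, 142, 141, 141, 142, 144, 143, 131, 103, 94, 101, 107, 115, 107, 94, 93, 94, 94, 105, 196, 226, 226, 227, 225, 226, 226, 227, 226, 227, 226, 227, 223]
327 [212, 227, 227, 227, 226, 226, 227, 227, 227, 226, 227, 226, 198, 102, 91, 96, 104, 105, 107, 104, 109, 107, 126, 141, 142, 142, 141, 142, 142, 143, 142, 142, 141, 142, 141, 142, 142, 141, 140, 140, 139, 117, 108, 107, 104, 108, 109, 103, 95, 95, 104, 183, 215, 221, 226, 226, 226, 226, 227, 226, 226, 227, 227, 213]
331 [159, 225, 226, 227, 227, 226, 226, 226, 226, 225, 211, 168, 84, 47, 74, 95, 96, 95, 95, 97, 116, 139, 141, 141, 142, 141, 142, 142, 140, 142, 141, 141, 141, 141, 141, 141, 141, 141, 141, 141, 140, 140, 134, 113, 96, 94, 96, 94, 89, 64, 44, 66, 96, 147, 213, 223, 226, 227, 226, 226, 226, 227, 225, 164]
335 [84, 209, 227, 227, 226, 226, 223, 205, 161, 141, 92, 45, 67, 90, 96, 96, 96, 97, 115, 135, 143, 142, 142, 142, 141, 140, 141, 141, 141, 140, 141, 140, 141, 141, 141, 141, 140, 140, 142, 140, 139, 139, 140, 139, 131, 106, 96, 96, 95, 95, 86, 55, 47, 109, 137, 142, 155, 204, 224, 226, 226, 226, 211, 91]
tcp lateral -0.205367319 spindle est -0.2046697
```

```bash
python3 -m crank '{"travel":[[0.6,0.18,0],[1.3,0.4,0],[2.0,0.62,0],[2.7,0.83,0],[3.3,1.02,0]],"turn":[[0,0,0],[0,0,0],[0,0,0],[0,0,0],[0,0,0]],"gripper":[0.7,0.7,0.7,0.7,0.7]}'
python3 -m crank '{"travel":[[0.2,0.06,0],[0.4,0.12,0],[0.6,0.18,0],[0.8,0.25,0],[0.9,0.28,0]],"turn":[[0,0,0],[0,0,0],[0,0,0],[0,0,0],[0,0,0]],"gripper":[0.7,0.7,0.7,0.7,0.7]}'
```

```text
clock: 4.55
position: [0.6331, -0.0189, 0.0488]
tool_rot: [-3.142, -0.001, -2.842]
force: [-5.7, -1.0, 7.2]
grip_width: 0.0509
finger_force: 37.3
clock: 5.05
position: [0.6399, -0.0167, 0.0488]
tool_rot: [3.141, -0.005, -2.842]
force: [-15.8, -1.9, 18.9]
grip_width: 0.0505
finger_force: 38.5
```

```bash
python3 -m crank '{"travel":[[0.15,0.05,0.02],[0.3,0.09,0.04],[0.4,0.12,0.05],[0.5,0.15,0.05],[0.5,0.15,0.05]],"turn":[[0,0,0],[0,0,0],[0,0,0],[0,0,0],[0,0,0]],"gripper":[0.7,0.7,0.7,0.7,0.7]}'
```

```text
clock: 5.55
position: [0.6466, -0.0144, 0.0489]
tool_rot: [3.141, -0.002, -2.842]
force: [-4.1, -0.7, 0.2]
grip_width: 0.0508
finger_force: 36.6
```

```bash
python3 -m crank '{"travel":[[0.1,0.03,0],[0.2,0.06,0],[0.3,0.09,0],[0.38,0.12,0],[0.38,0.12,0]],"turn":[[0,0,0],[0,0,0],[0,0,0],[0,0,0],[0,0,0]],"gripper":[0.7,0.7,0.7,0.7,0.7]}'
```

```text
clock: 6.05
position: [0.6515, -0.0129, 0.0494]
tool_rot: [-3.142, 0.001, -2.841]
force: [-0.5, 1.2, -1.0]
grip_width: 0.0509
finger_force: 36.5
```

```bash
python3 -m crank '{"travel":[[0.05,0.02,0],[0.1,0.03,0],[0.15,0.05,0],[0.2,0.06,0],[0.2,0.06,0]],"turn":[[0,0,0],[0,0,0],[0,0,0],[0,0,0],[0,0,0]],"gripper":[0.7,0.7,0.7,0.7,0.7]}'
```

```text
clock: 6.55
position: [0.6532, -0.0126, 0.0493]
tool_rot: [-3.141, 0.0, -2.842]
force: [-0.3, 0.4, -1.0]
grip_width: 0.0509
finger_force: 36.5
```

```bash
python3 -m crank '{"travel":[[0.05,0.02,0],[0.1,0.03,0],[0.15,0.05,0],[0.2,0.06,0],[0.2,0.06,0]],"turn":[[0,0,0],[0,0,0],[0,0,0],[0,0,0],[0,0,0]],"gripper":[0.7,0.7,0.7,0.7,0.7]}'
python3 - <<'E'
from workcell import bot
import cv2,pickle,numpy as np
f={n:bot.grab_frame(n) for n in("wrist","scene","top")};pickle.dump(f,open("f3.pkl","wb"))
a=cv2.resize(f["scene"]["pixels"][210:270,305:365,::-1],None,fx=400/60,fy=400/60,interpolation=cv2.INTER_CUBIC)
w=cv2.resize(f["wrist"]["pixels"][200:400,220:420,::-1],(400,400))
cv2.imwrite("pics/m4.png",np.hstack([a,w]));print(bot.observe()["force"],bot.observe()["position"])
E
```

```text
clock: 7.05
position: [0.6536, -0.0125, 0.049]
tool_rot: [3.141, -0.003, -2.842]
force: [-10.9, -3.1, 6.1]
grip_width: 0.0504
finger_force: 37.2
[-11.08848668  -1.92165684   5.80409989] [ 0.65359034 -0.01251756  0.04903814]
```

View pics/m4.png

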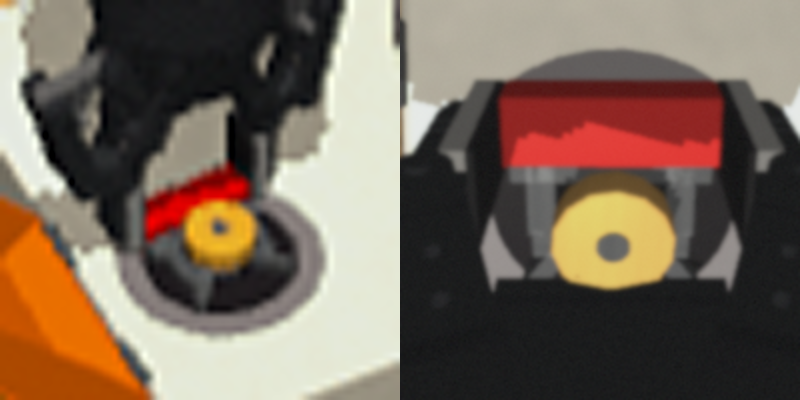

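The brass head at (613,240) sits centred between the arms, just ahead of the block, and the push met a stop of about 11 N after the snap. I'll push 1.5 mm more to confirm, then release.

```bash
python3 -m crank '{"travel":[[0.05,0.02,0],[0.1,0.03,0],[0.15,0.05,0],[0.15,0.05,0],[0.15,0.05,0]],"turn":[[0,0,0],[0,0,0],[0,0,0],[0,0,0],[0,0,0]],"gripper":[0.7,0.7,0.7,0.7,0.7]}'
python3 -m crank '{"travel":[[-0.1,-0.03,0],[-0.2,-0.06,0],[-0.3,-0.1,0],[-0.3,-0.1,0],[-0.3,-0.1,0]],"turn":[[0,0,0],[0,0,0],[0,0,0],[0,0,0],[0,0,0]],"gripper":[0.7,0.7,0.3,0,0]}'
```

```text
clock: 7.7
position: [0.6538, -0.0125, 0.0489]
tool_rot: [3.141, -0.006, -2.842]
force: [-19.4, -3.9, 12.1]
grip_width: 0.0505
finger_force: 37.8
clock: 8.2
position: [0.654, -0.0123, 0.0495]
tool_rot: [-3.142, 0.001, -2.841]
force: [0.3, 0.1, 0.9]
grip_width: 0.0846
finger_force: 0.0
```

```bash
python3 -m crank '{"travel":[[0,0,1],[0,0,4],[0,0,8],[0,0,12],[0,0,16]],"turn":[[0,0,0],[0,0,0],[0,0,0],[0,0,0],[0,0,0]],"gripper":[0,0,0,0.5,1]}'
python3 - <<'E'
from h import *
from workcell import bot
import pickle
f={n:bot.grab_frame(n) for n in("wrist","scene","top")};pickle.dump(f,open("f4.pkl","wb"))
a=cv2.resize(f["scene"]["pixels"][205:285,270:370,::-1],None,fx=4,fy=4,interpolation=cv2.INTER_CUBIC)
w=cv2.resize(f["wrist"]["pixels"][80:400,120:520,::-1],(400,320))
cv2.imwrite("pics/m5.png",np.hstack([a,w]));print(bot.observe()["position"])
c,s=np.cos(.22),np.sin(.22);ex=np.array([c,s,0]);ey=np.array([-s,c,0]);ez=np.array([0,0,1.]);H=np.array([.6887,-.0597,.05])
for n in("scene","top"):
  k=blobs(f[n],(3,150,60),(17,255,255),{"scene":(270,215,335,285),"top":(336,115,375,170)}[n])[0][0]
  print(n,"hull",cv2.approxPolyDP(cv2.convexHull(k),2,True).reshape(-1,2).tolist())
  for t in(2.0,2.1,2.2,2.3,2.4):
    cy=np.cos(t)*ey+np.sin(t)*ez;cz=-np.sin(t)*ey+np.cos(t)*ez
    print(t,proj(f[n],[H+x*ex+.108*cy+z*cz for x in(-.054,.054) for z in(0,.028)]).round(0).tolist())
E
```

```text
clock: 8.7
position: [0.6535, -0.0124, 0.2118]
tool_rot: [-3.141, 0.001, -2.842]
force: [0.7, -0.2, -0.8]
grip_width: 0.0589
finger_force: 0.0
[ 0.65494888 -0.01243733  0.21283255]
scene hull [[284, 230], [310, 242], [326, 268], [322, 276], [293, 264], [279, 245], [279, 237]]
2.0 [[293.0, 221.0], [285.0, 227.0], [310.0, 249.0], [301.0, 255.0]]
2.1 [[290.0, 224.0], [282.0, 230.0], [307.0, 251.0], [298.0, 259.0]]
2.2 [[287.0, 226.0], [280.0, 233.0], [303.0, 254.0], [295.0, 262.0]]
2.3 [[284.0, 229.0], [278.0, 237.0], [300.0, 257.0], [293.0, 265.0]]
2.4 [[282.0, 232.0], [276.0, 240.0], [298.0, 260.0], [291.0, 268.0]]
top hull [[361, 124], [367, 152], [355, 157], [352, 145], [354, 125]]
2.0 [[356.0, 153.0], [363.0, 152.0], [350.0, 124.0], [357.0, 123.0]]
2.1 [[359.0, 152.0], [365.0, 152.0], [353.0, 124.0], [359.0, 124.0]]
2.2 [[361.0, 152.0], [367.0, 152.0], [355.0, 124.0], [361.0, 124.0]]
2.3 [[363.0, 152.0], [368.0, 152.0], [357.0, 124.0], [362.0, 124.0]]
2.4 [[365.0, 152.0], [370.0, 153.0], [359.0, 124.0], [364.0, 125.0]]
```

View pics/m5.png

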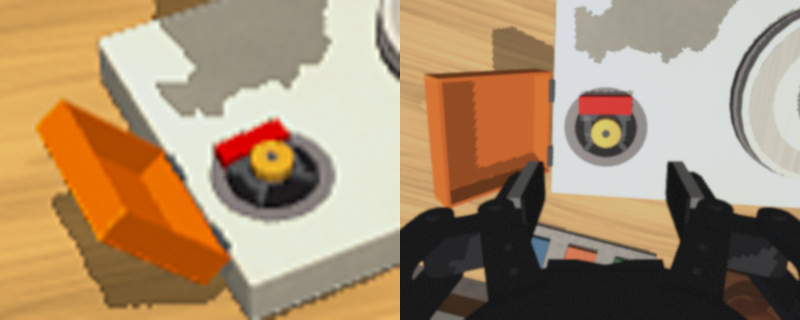

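The clip sits snug round the spindle, block at (250,142) in the crop and arms either side of the head; the cover is open at about 2.27 rad. Next: numeric check of the clip, move outside the cover, and work out the sweep.

```bash
python3 -m crank '{"travel":[[1.2,-3.4,0],[2.4,-6.8,0],[3.6,-10.2,0],[4.8,-13.6,0],[6,-17,0]],"turn":[[0,0,0],[0,0,0],[0,0,0],[0,0,0],[0,0,0]],"gripper":[1,1,1,1,1]}'
python3 -m crank '{"travel":[[0,0,-2],[0,0,-5],[0,0,-8],[0,0,-10.5],[0,0,-11.7]],"turn":[[0,0,0],[0,0,0],[0,0,0],[0,0,-2],[0,0,-4]],"gripper":[1,1,1,1,1]}'
python3 - <<'E'
from h import *
from workcell import bot
import pickle
f=pickle.load(open("f4.pkl","rb"))
c,k=blobs(f["scene"],(0,180,90),(4,255,255),(318,230,350,252),4);m=cv2.moments(c[0]);u=[m["m10"]/m["m00"],m["m01"]/m["m00"]];P=plane(f["scene"],[u],.06)[0];print("red",P,"to spindle",np.linalg.norm(P[:2]-[.6765,-.0055]))
s=bot.observe();p=s["position"];print(p,s["tool_rot"],s["grip_width"],s["clock"])
ey=np.array([-np.sin(.22),np.cos(.22)]);H=np.array([.6887,-.0597])
for t in(2.25,2.1,1.95,1.8,1.65,1.5,1.35,1.2,1.05,.9,.75,.6,.45,.3,.15,0):
    y,z=.108*np.cos(t)-.028*np.sin(t),.108*np.sin(t)+.028*np.cos(t)-.015
    if t<1.6: y,z=.085*np.cos(t)-.028*np.sin(t),.085*np.sin(t)+.028*np.cos(t)
    w=np.r_[H+ey*(y-.0145),.05+z];print(t,w.round(4),((w-p)*100).round(2))
E
```

```text
clock: 9.35
position: [0.7136, -0.1836, 0.2086]
tool_rot: [3.141, -0.001, -2.841]
force: [-0.3, -0.2, 0.9]
grip_width: -0.0003
finger_force: 0.0
clock: 9.85
position: [0.7122, -0.182, 0.0892]
tool_rot: [3.14, -0.003, -2.913]
force: [-0.3, 0.6, -0.4]
grip_width: -0.0001
finger_force: 0.0
red [ 0.65323607 -0.01539881  0.06      ] to spindle 0.02528234249258051
[ 0.71216858 -0.18204651  0.08918719] [ 3.13991146 -0.00346321 -2.91312639] -8.470487221748211e-05 9.85
2.25 [ 0.7114 -0.1613  0.1014] [-0.07  2.07  1.23]
2.1 [ 0.709  -0.1506  0.1141] [-0.31  3.14  2.49]
1.95 [ 0.7063 -0.1383  0.125 ] [-0.59  4.38  3.58]
1.8 [ 0.7032 -0.1244  0.1338] [-0.9   5.76  4.46]
1.65 [ 0.6998 -0.1094  0.1404] [-1.23  7.26  5.13]
1.5 [ 0.6966 -0.0952  0.1368] [-1.55  8.68  4.76]
1.35 [ 0.6938 -0.0823  0.1391] [-1.84  9.97  4.99]
1.2 [ 0.6908 -0.0693  0.1394] [-2.13 11.28  5.02]
1.05 [ 0.6879 -0.0563  0.1377] [-2.42 12.58  4.85]
0.9 [ 0.6851 -0.0437  0.134 ] [-2.7  13.84  4.48]
0.75 [ 0.6825 -0.0318  0.1284] [-2.97 15.03  3.92]
0.6 [ 0.68   -0.0208  0.1211] [-3.22 16.12  3.19]
0.45 [ 0.6778 -0.011   0.1122] [-3.43 17.1   2.3 ]
0.3 [ 0.6759 -0.0027  0.1019] [-3.62 17.94  1.27]
0.15 [0.6744 0.0041 0.0904] [-3.77 18.61  0.12]
0 [0.6733 0.0091 0.078 ] [-3.89 19.11 -1.12]
```

```bash
python3 -m crank '{"travel":[[-0.1,2.1,1.2],[-0.3,3.1,2.5],[-0.6,4.4,3.6],[-0.9,5.8,4.5],[-1.2,7.3,5.0]],"turn":[[0,0,0],[0,0,0],[0,0,0],[0,0,0],[0,0,0]],"gripper":[1,1,1,1,1]}'
python3 - <<'E'
from workcell import bot
import cv2,numpy as np
f=bot.grab_frame("scene");s=bot.observe();print(s["position"],s["force"])
cv2.imwrite("pics/m6.png",cv2.resize(f["pixels"][170:290,260:400,::-1],None,fx=4,fy=4,interpolation=cv2.INTER_CUBIC))
E
```

```text
clock: 10.35
position: [0.7025, -0.1096, 0.1455]
tool_rot: [-3.139, 0.004, -2.912]
force: [0.8, -5.3, 10.8]
grip_width: 0.0001
finger_force: 4.7
[ 0.70254897 -0.10591767  0.14594208] [0.84409087 0.35557304 6.1441475 ]
```

View pics/m6.png

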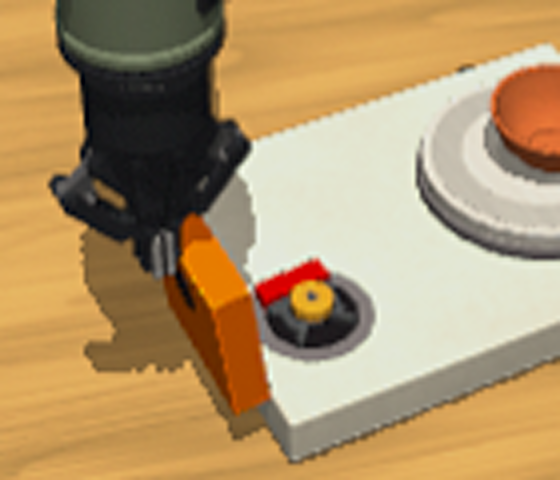

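The cover now stands about upright at (215,330), pushed by the finger near its edge. The clip stays in place.

```bash
python3 -m crank '{"travel":[[-0.5,1.3,0],[-0.9,2.6,-0.3],[-1.2,3.8,-0.4],[-1.5,5.0,-0.6],[-1.7,6.2,-1.0]],"turn":[[0,0,0],[0,0,0],[0,0,0],[0,0,0],[0,0,0]],"gripper":[1,1,1,1,1]}'
python3 -m crank '{"travel":[[-0.3,1.2,-0.6],[-0.5,2.3,-1.3],[-0.7,3.3,-2.2],[-0.9,4.1,-3.2],[-1.0,4.5,-3.9]],"turn":[[0,0,0],[0,0,0],[0,0,0],[0,0,0],[0,0,0]],"gripper":[1,1,1,1,1]}'
```

```text
clock: 10.9
position: [0.6844, -0.0461, 0.1322]
tool_rot: [3.141, 0.0, -2.911]
force: [0.1, -0.7, 2.5]
grip_width: -0.0001
finger_force: 0.8
clock: 11.4
position: [0.674, -0.0013, 0.0919]
tool_rot: [3.141, -0.001, -2.911]
force: [-0.7, -0.1, 1.4]
grip_width: 0.0
finger_force: 0.6
```

```bash
python3 -m crank '{"travel":[[-0.1,0.6,-0.4],[-0.2,1.1,-0.8],[-0.2,1.4,-1.1],[-0.2,1.4,-1.3],[-0.2,1.4,-1.5]],"turn":[[0,0,0],[0,0,0],[0,0,0],[0,0,0],[0,0,0]],"gripper":[1,1,1,1,1]}'
python3 -m crank '{"travel":[[0,0,-0.1],[0,0,-0.2],[0,0,-0.2],[0,0,-0.2],[0,0,-0.2]],"turn":[[0,0,0],[0,0,0],[0,0,0],[0,0,0],[0,0,0]],"gripper":[1,1,1,1,1]}'
```

```text
clock: 11.9
position: [0.6728, 0.0115, 0.0783]
tool_rot: [-3.142, 0.0, -2.911]
force: [-0.2, -0.2, 1.8]
grip_width: -0.0001
finger_force: 0.5
clock: 12.4
position: [0.6729, 0.0115, 0.0779]
tool_rot: [3.141, 0.001, -2.912]
force: [-8.9, 2.0, 21.5]
grip_width: 0.0001
finger_force: 10.9
```

```bash
python3 -m crank '{"travel":[[0,0,0.5],[0,0,3],[0,0,7],[-2,0,11],[-5,0,14]],"turn":[[0,0,0],[0,0,0],[0,0,0],[0,0,0],[0,0,0]],"gripper":[1,1,1,1,1]}'
python3 -m crank '{"travel":[[-4,0,0],[-8,0,0],[-12,0,0],[-12,0,0],[-12,0,0]],"turn":[[0,0,0],[0,0,0],[0,0,0],[0,0,0],[0,0,0]],"gripper":[1,1,1,1,1]}'
python3 - <<'E'
from workcell import bot
from h import *
f=bot.grab_frame("scene");cv2.imwrite("pics/m7.png",cv2.resize(f["pixels"][120:320,240:500,::-1],None,fx=3,fy=3,interpolation=cv2.INTER_CUBIC))
k=blobs(f,(3,150,60),(17,255,255),(290,215,385,285))[0][0];print(cv2.approxPolyDP(cv2.convexHull(k),2,True).reshape(-1,2).tolist())
c,s=np.cos(.22),np.sin(.22);ex=np.array([c,s,0]);ey=np.array([-s,c,0]);ez=np.array([0,0,1.]);H=np.array([.6887,-.0597,.05])
for t in(0,.05,.1):
    cy=np.cos(t)*ey+np.sin(t)*ez;cz=-np.sin(t)*ey+np.cos(t)*ez
    print(t,proj(f,[H+x*ex+y*cy+z*cz for x in(-.054,.054) for y,z in((0,.028),(.108,.028),(.108,0))]).round(0).tolist())
E
```

```text
clock: 12.9
position: [0.6231, 0.0112, 0.2184]
tool_rot: [-3.141, 0.002, -2.912]
force: [0.1, -0.4, 1.2]
grip_width: -0.0001
finger_force: 0.0
clock: 13.4
position: [0.5028, 0.0114, 0.217]
tool_rot: [-3.141, 0.001, -2.912]
force: [0.8, -0.8, 0.4]
grip_width: 0.0
finger_force: 0.0
[[346, 224], [363, 247], [363, 254], [328, 268], [312, 243], [311, 236]]
0 [[310.0, 235.0], [345.0, 222.0], [345.0, 229.0], [327.0, 262.0], [364.0, 248.0], [363.0, 255.0]]
0.05 [[310.0, 235.0], [345.0, 221.0], [345.0, 228.0], [327.0, 262.0], [363.0, 247.0], [364.0, 254.0]]
0.1 [[309.0, 235.0], [344.0, 220.0], [345.0, 227.0], [326.0, 262.0], [363.0, 246.0], [363.0, 252.0]]
```

View pics/m7.png

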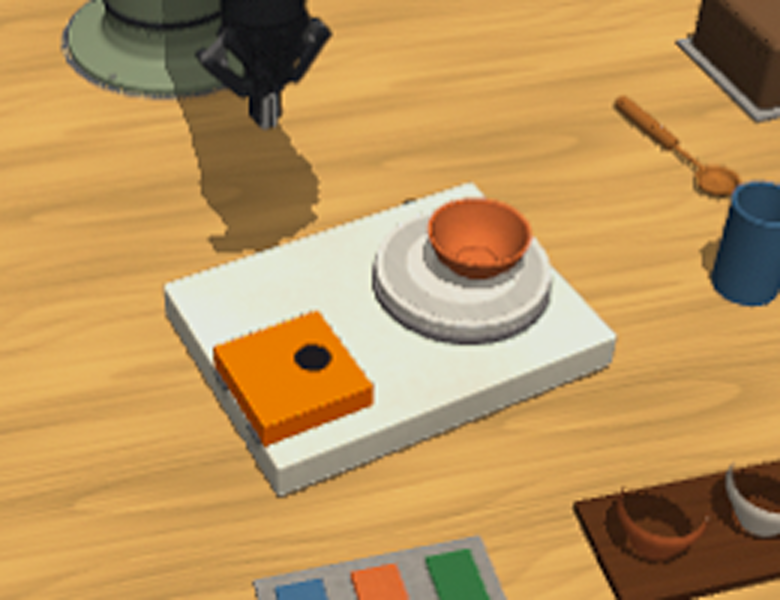

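The cover lies flat and shut on the deck, press mark at (312,357) in the crop. The bowl and the other things in view are where they were, and the robot is clear.

```bash
python3 -c "
from workcell import bot
print(bot.job_done())"
```

```text
the job is handed in; nothing more can be done
None
```

The clip is snapped home in the spindle groove and the cover is pressed fully shut, with the bowl and the bystanders in the final picture where they stood; I handed the job in at about 13.5 s (no verdict was returned).

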